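# Line up the children's shoe lasts by size

## Robot

A 7-joint arm with a two-finger parallel gripper is mounted at the origin on the work surface. World frame = base frame: x ahead of the robot, y to its left, z up, the work surface at z = 0. Lengths are in m, angles in rad, forces in N, time in s.
With the tool pointing down it reaches from about 0.425 to 0.825 m from the base axis. Payload 3.6 kg.
Tool frame: the origin (TCP) lies at the very end of the fingers, on their centre line; the grasp point (between the pads) lies 19 mm behind it (env.hold_point_z is the z of the grasp point in the tool frame, in m); z points along the fingers, y is the line along which they close (so a half turn about z gives the same grasp; the last joint's range is limited). The gripper opens to 85 mm and grips with 20 to 120 N. Pads are 22 mm wide; open, the fingers measure 114 mm over their backs; the gripper's body (76 mm by 85 mm) begins 54 mm behind the grasp point. The pads swing forward as they close: fully open they stand 13 mm farther back than shut.
Start: joints at [1.085, 0.615, -0.013, 1.423, 0.008, 1.103, -0.04], TCP at [0.288, -0.583, 0.231] pointing down, gripper open.
Joint ranges: [-3.12, 3.12], [-0.3, 2.06], [-1.34, 1.32], [0.26, 2.42], [-1.36, 4.5], [0.01, 1.98], [-2.84, 2.84]. Speed limits (rad/s): [2.79, 2.79, 3.14, 3.14, 3.14, 3.14, 3.14].

## Interface

Orientations are given as a rotation vector (axis times angle).
In Python, from workcell import readout, read_camera, calibration, env gives the robot as it stands.
- The arm moves only by the tool arm_command, never from a script. Its argument "steps" is a list of rows, each an object with "xyz": the shift along the world's x, y, z in cm, a list of three; "turn": the turn, a rotation vector about the world's x, y, z in rad, a list of three; "grip": the opening, from 0 (shut) to 1 (fully open). A call has 1 to 10 rows; each row shifts and turns the commanded pose from where the row before left it; what a row does not reach is not made up. A row lasts 1/12 s, in which the tool goes at most 41.7 mm and 7.16 degrees, less where a joint would pass 70% of its speed; a pose out of reach is approached as far as the arm can. A call is refused whole if a number of a shift passes 4.17 or a number of a turn 0.125, either way. A call with a gripper value outside its range is refused whole. The fingers move at their own pace and stop on an object; the grip force is fixed at half the most. Time passes only in rows, so rows that do not move let the fingers close. It gives the time, the measured TCP pose, the force, the opening and the grip force at its end, in the units of the state.
- readout.get_obs(): the state, without advancing time (a new reading comes with each control period).
- read_camera(name): name is "side" or "top" or "wrist"; returns the picture (420x560x3 uint8, red, green, blue); there is no depth.
- calibration(name): a dict with "mtx" (3x3 intrinsics, pixels), "rvec" (rotation vector, rad) and "tvec" (3), from world to camera coordinates, as OpenCV has them; the wrist camera has in their place "hand_eye" (4x4, takes a point from camera to tool coordinates, whose origin is the TCP and whose axes are the flange's). Camera axes: x right, y down, z forward; pixel columns grow to the right and rows downward; lengths in m; the calibration is good to about 2 mm. A picture is of the moment at which its call begins: read the wrist's pose just before it. calibration takes no time and is no camera call.
- env.sign_off(): hands the job in; it is judged then, once.
The state is a dict: "time": time; "joint_positions": joint angles; "joint_velocities": joint speeds; "tau": joint torques, N m; "ee_pos": TCP position; "tcp_rot": TCP orientation; "force": force on the tool from outside, world axes, zero at the start; "ft_torque": the same for the moment, N m; "width": finger opening in m; "finger_force": force on a finger pad.
Only numpy, scipy, OpenCV 4.12 (cv2) and the standard library are available. Lean on these libraries where they do the work, as an engineer would, in place of code of your own. Each camera call takes 0.05 s, during which the arm holds its last target. There are 200 camera calls.

## Task

Set the four shoe lasts out on the board in order of size, from the smallest on the yellow bay at one end to the largest on the red bay at the other, one last to a bay. Stand each on its sole in the middle of its bay, squarely along it, with the toe pointing to the white toe rail; leave the tack tin where it stands.

Things in the scene. Friction and masses are not known exactly. Their poses are not given: they have to be found in the camera images.
- last_green: smallest shoe last (foot form), green plastic, 96 mm long, 38 wide at the ball, 52 high, about 100 g, on its flat sole. Origin: underside, mid-length; x to the toe (low, wide end), z up. Grip: upright flat-topped cone over the heel half, 24 mm wide (y), parallel-sided, x -42 to -2 mm (middle -22), top z 52 mm, sides clear above z 24 mm. Toe-heavy when lifted there.
- last_wood: second smallest shoe last (foot form), pale wood, 114 mm long, 45 wide at the ball, 60 high, about 150 g, on its flat sole. Origin: underside, mid-length; x to the toe (low, wide end), z up. Grip: upright flat-topped cone over the heel half, 26 mm wide (y), parallel-sided, x -50 to -2 mm (middle -26), top z 60 mm, sides clear above z 28 mm. Toe-heavy when lifted there.
- last_blue: second largest shoe last (foot form), blue plastic, 132 mm long, 52 wide at the ball, 68 high, about 210 g, on its flat sole. Origin: underside, mid-length; x to the toe (low, wide end), z up. Grip: upright flat-topped cone over the heel half, 28 mm wide (y), parallel-sided, x -58 to -3 mm (middle -30), top z 68 mm, sides clear above z 31 mm. Toe-heavy when lifted there.
- last_white: largest shoe last (foot form), white plastic, 150 mm long, 59 wide at the ball, 76 high, about 280 g, on its flat sole. Origin: underside, mid-length; x to the toe (low, wide end), z up. Grip: upright flat-topped cone over the heel half, 30 mm wide (y), parallel-sided, x -66 to -3 mm (middle -34), top z 76 mm, sides clear above z 35 mm. Toe-heavy when lifted there.
- bay_yellow: the yellow bay plate, 160 mm (x) by 88 mm (y), 3 mm thick, fixed on the plywood board; origin: centre of its underside, 10 mm above the table, so its top is 13 mm above the table; x points to the toe rail, z up. One END of the row of four bays (pitch 100 mm along the bays' y); it may be either end. It marks the end for the smallest last.
- bay_grey_a: one of the two identical grey middle bays: bay plate, 160 mm (x) by 88 mm (y), 3 mm thick, fixed on the plywood board; origin: centre of its underside, 10 mm above the table, so its top is 13 mm above the table; x points to the toe rail, z up.
- bay_grey_b: the other of the two identical grey middle bays: bay plate, 160 mm (x) by 88 mm (y), 3 mm thick, fixed on the plywood board; origin: centre of its underside, 10 mm above the table, so its top is 13 mm above the table; x points to the toe rail, z up.
- bay_red: the red bay plate, 160 mm (x) by 88 mm (y), 3 mm thick, fixed on the plywood board; origin: centre of its underside, 10 mm above the table, so its top is 13 mm above the table; x points to the toe rail, z up. The other END of the row, marking the end for the largest last.
- toe_rail: white-painted wooden toe rail, 14 mm thick (x), 410 mm long (y), 18 mm high, fixed along the board's far edge; its origin is the middle of its underside, 92 mm beyond the line of bay centres, 10 mm above the table. x points away from the bays.
- tack_tin: bystander: closed round steel tin of tacks, 76 mm in diameter, 55 mm high, loose on the table beyond the left end of the board; origin at the centre of its underside. Leave it alone. (A hammer and a shoe brush also lie near the board, out of the way.)
Mind the look-alikes: they are no part of the job. Several things have the shape of the last_blue; the one meant has the colours described above.

How it is judged:
At the end, for the whole second after the job is handed in: Smallest to largest last from the yellow bay to the red, one per bay: each origin within 15 mm of its bay's centre, within 15 degrees of the bay's length, toe to the rail, sole resting on the bay (to 5 mm), tilted under 0.1 rad, at rest and released (horizontal distance between last_green and bay_yellow below 0.015 m and angle between the x axis of last_green and the x axis of bay_yellow, either way round below 0.26 rad and z of last_green in the frame of bay_yellow between -0.002 and 0.008 m and horizontal distance between last_white and bay_red below 0.015 m and angle between the x axis of last_white and the x axis of bay_red, either way round below 0.26 rad and z of last_white in the frame of bay_red between -0.002 and 0.008 m and ((horizontal distance between bay_yellow and bay_grey_a below 0.15 m and (horizontal distance between last_wood and bay_grey_a below 0.015 m and angle between the x axis of last_wood and the x axis of bay_grey_a, either way round below 0.26 rad and z of last_wood in the frame of bay_grey_a between -0.002 and 0.008 m) and (horizontal distance between last_blue and bay_grey_b below 0.015 m and angle between the x axis of last_blue and the x axis of bay_grey_b, either way round below 0.26 rad and z of last_blue in the frame of bay_grey_b between -0.002 and 0.008 m)) or (horizontal distance between bay_yellow and bay_grey_b below 0.15 m and (horizontal distance between last_wood and bay_grey_b below 0.015 m and angle between the x axis of last_wood and the x axis of bay_grey_b, either way round below 0.26 rad and z of last_wood in the frame of bay_grey_b between -0.002 and 0.008 m) and (horizontal distance between last_blue and bay_grey_a below 0.015 m and angle between the x axis of last_blue and the x axis of bay_grey_a, either way round below 0.26 rad and z of last_blue in the frame of bay_grey_a between -0.002 and 0.008 m))) and x of toe_rail in the frame of last_green above 0 m and angle between each of last_green, last_wood, last_blue, last_white's own z axis and vertical below 0.1 rad and linear speed of each of last_green, last_wood, last_blue, last_white below 0.02 m/s and angular speed of each of last_green, last_wood, last_blue, last_white below 0.2 rad/s and x of toe_rail in the frame of last_wood above 0 m and x of toe_rail in the frame of last_blue above 0 m and x of toe_rail in the frame of last_white above 0 m); the robot touches nothing.
It fails at once if the tack tin is pushed more than 20 mm from its place (distance of tack_tin from where it was at the start of the episode above 0.02 m).
It also fails if it takes over 104 s, if anything falls off the work surface, if the arm or the gripper's body presses on something with over 40 N, if the wrist force passes 120 N, or if a joint passes its speed limit or range.

## Working session

There is one attempt and no reset: what is moved stays moved. The work goes in short steps, Python scripts to look and compute and a tool call to move; the robot and the scene stay as the last step left them, time stands still between calls to the robot, and variables do not carry over. Pictures are saved under pics/ and viewed, at most 14 in all, crops included, and the job is handed in when it is done.

Besides the shell and the picture viewer there is one more tool, called after "Emit:" as name(argument=value, ...) on one line, values as JSON. arm_command: Moves the arm, as the interface text tells. Its arguments: {"type":"object","properties":{"steps":{"type":"array","items":{"type":"object","properties":{"xyz":{"type":"array","items":{"type":"number"}},"turn":{"type":"array","items":{"type":"number"}},"grip":{"type":"number"}}}}},"required":["steps"]}

```bash
mkdir -p pics; ls; python3 - <<'E'
from workcell import readout, read_camera, calibration, env
import cv2, numpy as np
o=readout.get_obs()
print({k:np.round(v,3) for k,v in o.items()}, env.hold_point_z)
for n in ("top","side","wrist"):
    im=read_camera(n); np.save(f"pics/{n}0.npy",im); cv2.imwrite(f"pics/{n}0.png",im[:,:,::-1])
    print(n,calibration(n))
E
```

```text
pics
{'time': np.float64(0.0), 'joint_positions': array([ 1.086,  0.616, -0.013,  1.425,  0.008,  1.103, -0.04 ]), 'joint_velocities': array([ 0.001, -0.002,  0.001,  0.   , -0.   , -0.001,  0.001]), 'tau': array([ 0.0000e+00, -4.6922e+01,  2.5900e-01, -1.7103e+01,  1.0000e-02,
        1.0000e-02, -0.0000e+00]), 'ee_pos': array([ 0.288, -0.582,  0.23 ]), 'tcp_rot': array([-3.057e+00, -7.140e-01,  1.000e-03]), 'force': array([ 0.32 , -0.599,  0.132]), 'ft_torque': array([-0.043,  0.036, -0.03 ]), 'finger_force': np.float64(0.0), 'width': np.float64(0.085)} -0.0187
top {'mtx': array([[442.22673623,   0.        , 282.91241358],
       [  0.        , 442.22673623, 204.09124608],
       [  0.        ,   0.        ,   1.        ]]), 'rvec': array([ 2.11998322, -2.18184813,  0.14260914]), 'tvec': array([0.11174921, 0.52263698, 0.97202802])}
side {'mtx': array([[482.21184544,   0.        , 286.54505322],
       [  0.        , 482.21184544, 209.9978624 ],
       [  0.        ,   0.        ,   1.        ]]), 'rvec': array([ 0.87625335, -2.29191315,  1.35107441]), 'tvec': array([0.43564756, 0.18788643, 0.94320483])}
wrist {'mtx': array([[367.16048009,   0.        , 276.54729503],
       [  0.        , 367.16048009, 211.25824935],
       [  0.        ,   0.        ,   1.        ]]), 'hand_eye': array([[-2.82244923e-06, -9.60002336e-01, -2.79991990e-01,
         6.98101951e-02],
       [ 9.99999896e-01, -1.30307807e-04,  4.36703029e-04,
         6.62243570e-04],
       [-4.55721071e-04, -2.79991960e-01,  9.60002237e-01,
        -1.42556817e-01],
       [ 0.00000000e+00,  0.00000000e+00,  0.00000000e+00,
         1.00000000e+00]])}
```

View pics/top0.png

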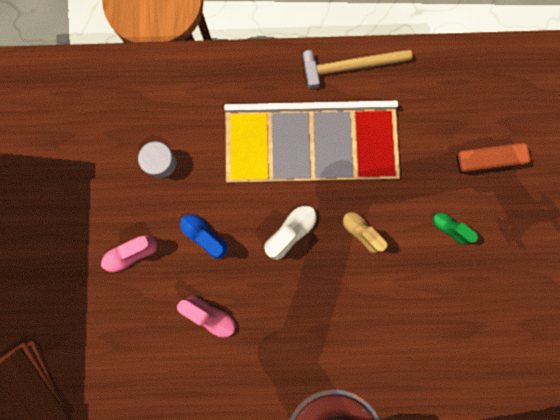

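View pics/side0.png

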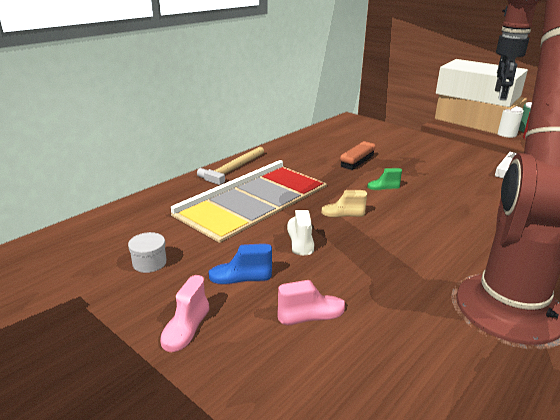

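The top view shows the board with yellow at the left end (col 249), red at the right end (col 377) and the rail above (row 105). The lasts lie in a row below it: blue (203,236), white (291,233), wood (365,232) and green (455,228). The pink ones are look-alikes. The side view agrees. Next I measure the bays and zoom in on the lasts.

```bash
cat > h.py <<'E'
from workcell import readout, read_camera, calibration, env
import cv2, numpy as np
def cam(n):
    c=calibration(n); R,_=cv2.Rodrigues(c["rvec"]); return c["mtx"],R,np.ravel(c["tvec"])
def cast(uv,z,KRt):
    K,R,t=KRt; uv=np.atleast_2d(uv).astype(float)
    d=(R.T@np.linalg.inv(K)@np.c_[uv,np.ones(len(uv))].T).T; C=-R.T@t
    return C+d*((z-C[2])/d[:,2])[:,None]
def wristcam(o):
    c=calibration("wrist"); A,_=cv2.Rodrigues(o["tcp_rot"]); H=c["hand_eye"]
    Rwc=A@H[:3,:3]; p=A@H[:3,3]+o["ee_pos"]; return c["mtx"],Rwc.T,-Rwc.T@p
HSV={"green":((45,80,40),(80,255,255)),"blue":((105,120,60),(130,255,255)),"wood":((13,70,110),(28,190,255)),
 "white":((0,0,150),(180,60,255)),"yellow":((22,200,120),(34,255,255)),"red":((0,200,90),(6,255,255))}
def mask(im,c,roi=None):
    m=cv2.inRange(cv2.cvtColor(im,cv2.COLOR_RGB2HSV),*HSV[c])
    if roi:
        k=np.zeros_like(m); a,b,x,y=roi; k[b:y,a:x]=255; m&=k
    n,l,s,_=cv2.connectedComponentsWithStats(m); i=1+np.argmax(s[1:,4]); return (l==i).astype(np.uint8)*255
E
python3 - <<'E'
from h import *
im=np.load("pics/top0.npy"); T=cam("top"); print("camC",-T[1].T@T[2])
for c,roi in (("yellow",(220,100,280,190)),("red",(350,100,405,185))):
    m=mask(im,c,roi); r=cv2.minAreaRect(cv2.findContours(m,0,2)[0][0]); b=cast(cv2.boxPoints(r),.013,T)
    print(c,r,b.mean(0).round(4),b.round(3)[:,:2].tolist())
m=mask(im,"white",(220,95,405,112)); r=cv2.minAreaRect(cv2.findContours(m,0,2)[0][0]); print("rail",cast(cv2.boxPoints(r),.028,T)[:,:2].round(3).tolist())
for c,roi in (("blue",(170,200,240,270)),("white",(255,195,325,265)),("wood",(335,200,395,260)),("green",(425,200,485,250))):
    m=mask(im,c,roi); cs=max(cv2.findContours(m,0,2)[0],key=cv2.contourArea); r=cv2.minAreaRect(cs)
    print(c,r,cast(r[0],0,T).round(3),cast(cv2.boxPoints(r),0.02,T)[:,:2].round(3).tolist())
crops=[cv2.resize(im[195:270,a:a+80],None,fx=5,fy=3.9999 if 0 else 5,interpolation=cv2.INTER_CUBIC)[:300] for a in (165,250,325,415)]
tile=np.vstack([np.hstack(crops[:2]),np.hstack(crops[2:])])
cv2.imwrite("pics/crop1.png",tile[:600,:800,::-1])
E
```

```text
camC [0.39088236 0.09683329 1.03359087]
yellow ((249.0, 146.0), (64.0, 36.0), 90.0) [0.6707 0.1731 0.013 ] [[0.75, 0.215], [0.747, 0.129], [0.592, 0.132], [0.594, 0.217]]
red ((374.8175048828125, 143.48556518554688), (64.8875503540039, 36.37153625488281), 87.39744567871094) [ 0.668  -0.1253  0.013 ] [[0.746, -0.083], [0.748, -0.17], [0.59, -0.167], [0.588, -0.082]]
rail [[0.77, 0.23], [0.768, -0.18], [0.751, -0.18], [0.754, 0.229]]
blue ((202.50001525878906, 236.00003051757812), (55.86143493652344, 21.920310974121094), 45.0) [[0.461 0.287 0.   ]] [[0.489, 0.346], [0.524, 0.31], [0.43, 0.22], [0.396, 0.256]]
white ((290.59832763671875, 232.08197021484375), (25.351303100585938, 64.40254974365234), 39.80556869506836) [[0.464 0.081 0.   ]] [[0.427, 0.151], [0.538, 0.053], [0.499, 0.01], [0.389, 0.108]]
wood ((364.05255126953125, 232.4445037841797), (53.18559265136719, 20.212053298950195), 43.451839447021484) [[ 0.458 -0.091  0.   ]] [[0.484, -0.028], [0.517, -0.062], [0.43, -0.146], [0.398, -0.112]]
green ((454.49322509765625, 228.20945739746094), (48.707767486572266, 18.83211898803711), 35.53767776489258) [[ 0.462 -0.303  0.   ]] [[0.477, -0.238], [0.512, -0.266], [0.444, -0.351], [0.41, -0.324]]
```

View pics/crop1.png

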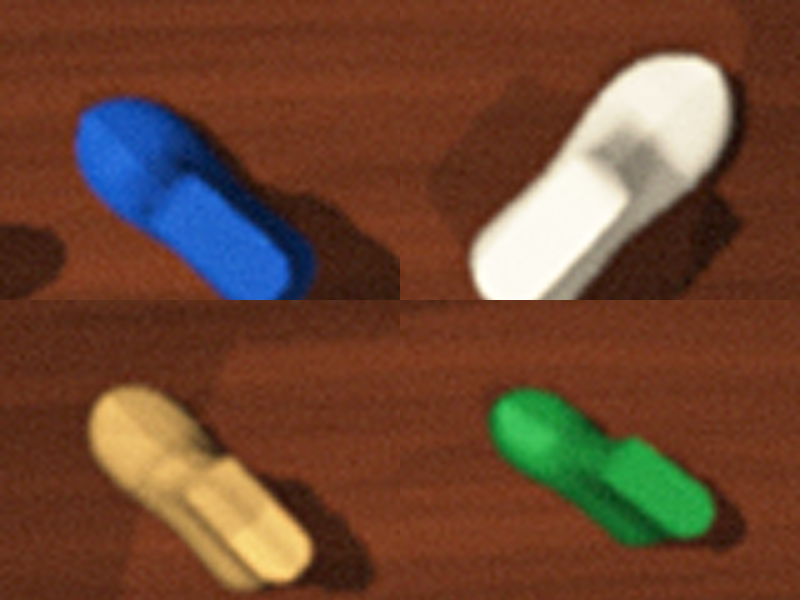

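The zoomed crops show every toe at the upper end: blue, wood and green point up-left, white points up-right. The flat cone tops are at the lower ends. I'll start with green and refine its pose with the wrist camera.

Emit:
arm_command(steps=[{"xyz": [1.8,3.0,-0.5],"turn": [0,0,0.052],"grip": 0.7},{"xyz": [1.8,3.0,-0.5],"turn": [0,0,0.052],"grip": 0.7},{"xyz": [1.8,3.0,-0.5],"turn": [0,0,0.052],"grip": 0.7},{"xyz": [1.8,3.0,-0.5],"turn": [0,0,0.052],"grip": 0.7},{"xyz": [1.8,3.0,-0.5],"turn": [0,0,0.052],"grip": 0.7},{"xyz": [1.8,3.0,-0.5],"turn": [0,0,0.052],"grip": 0.7},{"xyz": [1.8,3.0,-0.5],"turn": [0,0,0.052],"grip": 0.7},{"xyz": [1.8,3.0,-0.5],"turn": [0,0,0.052],"grip": 0.7},{"xyz": [1.8,3.0,-0.5],"turn": [0,0,0.052],"grip": 0.7},{"xyz": [0,0,0],"turn": [0,0,0],"grip": 0.7}])

```text
time: 0.98
ee_pos: [0.4545, -0.3031, 0.1854]
tcp_rot: [-2.794, -1.423, -0.008]
force: [-0.1, 1.3, -0.1]
width: 0.0598
finger_force: 0.0
```

```bash
cat > w.py <<'E'
from h import *
import sys
o=readout.get_obs(); im=read_camera("wrist"); n=sys.argv[1]
np.savez(f"pics/{n}.npz",im=im,ee_pos=o["ee_pos"],tcp_rot=o["tcp_rot"])
cv2.imwrite(f"pics/{n}.png",im[:,:,::-1]); A,_=cv2.Rodrigues(o["tcp_rot"])
print(o["time"],o["ee_pos"].round(4),"yaw",round(np.arctan2(A[1,0],A[0,0]),4),"zax",A[:,2].round(3),"q7",o["joint_positions"][6].round(2))
E
python3 w.py g1
```

```text
0.9833 [ 0.4545 -0.3031  0.1854] yaw 0.9419 zax [ 0.002  0.008 -1.   ] q7 -0.17
```

View pics/g1.png

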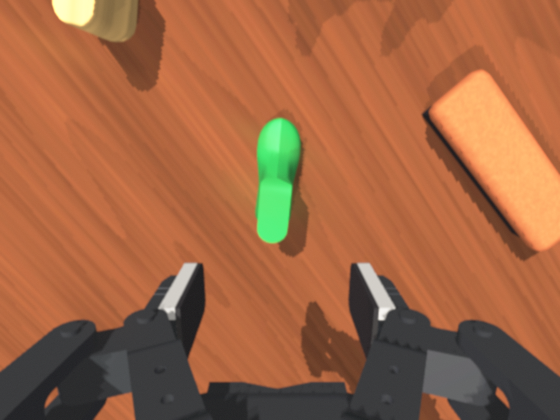

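The wrist view shows green's cone top from its front edge middle (276,180) to its rear end (271,243), with the toe tip at (280,118).

```bash
cat > m.py <<'E'
from h import *
import sys
# m.py file H u1 v1 u2 v2 : cone top front-mid and rear-mid pixels
n,H=sys.argv[1],float(sys.argv[2]); p=np.array(sys.argv[3:7],float).reshape(2,2)
d=np.load(f"pics/{n}.npz"); W=wristcam(d); a,b=cast(p,H,W); v=a-b; yaw=np.arctan2(v[1],v[0])
if len(sys.argv)>7:
    t=cast(np.array(sys.argv[7:9],float),.012,W)[0]; print("toe",t.round(4),"yaw toe-rear",np.arctan2(*(t-b)[1::-1]).round(3),"toe to cone mid",np.hypot(*(t-(a+b)/2)[:2]).round(4))
o=readout.get_obs(); A,_=cv2.Rodrigues(o["tcp_rot"]); ty=np.arctan2(A[1,0],A[0,0])
mid=(a+b)/2; print("len",np.hypot(*v[:2]).round(4),"mid",mid.round(4),"yaw",yaw.round(3),"shift",(mid-o["ee_pos"]).round(4),"turn",((yaw-ty+np.pi)%(2*np.pi)-np.pi).round(3))
E
python3 m.py g1 .052 276.5 180 271.5 243 280 118
```

```text
toe [ 0.4917 -0.2562  0.012 ] yaw toe-rear 0.871 toe to cone mid 0.0707
len 0.0515 mid [ 0.4463 -0.3104  0.052 ] yaw 0.864 shift [-0.0061 -0.003  -0.1338] turn -0.073
```

Emit:
arm_command(steps=[{"xyz": [-0.4,0.2,-3.5],"turn": [0,0,-0.063],"grip": 0.7},{"xyz": [0,0,-3.5],"turn": [0,0,0],"grip": 0.7},{"xyz": [0,0,-3.5],"turn": [0,0,0],"grip": 0.7},{"xyz": [0,0,-2.5],"turn": [0,0,0],"grip": 0.7},{"xyz": [0,0,0],"turn": [0,0,0],"grip": 0.7},{"xyz": [0,0,0],"turn": [0,0,0],"grip": 0.7},{"xyz": [0,0,0],"turn": [0,0,0],"grip": 0.7}])

```text
time: 1.62
ee_pos: [0.4466, -0.3121, 0.0576]
tcp_rot: [2.852, 1.313, 0.002]
force: [-0.1, -0.6, 0.4]
width: 0.0595
finger_force: 0.0
```

```bash
python3 m.py g1 .052 276.5 180 271.5 243; python3 - <<'E'
from h import *
o=readout.get_obs(); print(o["ee_pos"],o["tcp_rot"])
E
```

```text
len 0.0515 mid [ 0.4464 -0.3104  0.052 ] yaw 0.864 shift [-0.0002  0.0016 -0.0056] turn 0.001
[ 0.44660103 -0.31205785  0.05760964] [2.85160214e+00 1.31258024e+00 1.74205862e-03]
```

Emit:
arm_command(steps=[{"xyz": [0,0.1,-2.0],"turn": [0,0,0],"grip": 0.7},{"xyz": [0,0,-1.1],"turn": [0,0,0],"grip": 0.7},{"xyz": [0,0,0],"turn": [0,0,0],"grip": 0.7},{"xyz": [0,0,0],"turn": [0,0,0],"grip": 0.0},{"xyz": [0,0,0],"turn": [0,0,0],"grip": 0.0},{"xyz": [0,0,0],"turn": [0,0,0],"grip": 0.0},{"xyz": [0,0,0],"turn": [0,0,0],"grip": 0.0},{"xyz": [0,0,0],"turn": [0,0,0],"grip": 0.0}])

```text
time: 2.28
ee_pos: [0.4467, -0.3103, 0.0265]
tcp_rot: [2.851, 1.314, 0.002]
force: [-0.2, -0.1, 5.2]
width: 0.0229
finger_force: 60.0
```

Emit:
arm_command(steps=[{"xyz": [0,0,2.5],"turn": [0,0,0],"grip": 0},{"xyz": [0,0,4.0],"turn": [0,0,0],"grip": 0},{"xyz": [0,0,4.0],"turn": [0,0,0],"grip": 0},{"xyz": [0,0,1.5],"turn": [0,0,0],"grip": 0}])

```text
time: 2.62
ee_pos: [0.4481, -0.311, 0.1502]
tcp_rot: [2.847, 1.312, 0.007]
force: [0.6, 0.1, -0.4]
width: 0.0229
finger_force: 59.4
```

Emit:
arm_command(steps=[{"xyz": [1.43,3.45,0],"turn": [0,0,-0.062],"grip": 0},{"xyz": [1.43,3.45,0],"turn": [0,0,-0.062],"grip": 0},{"xyz": [1.43,3.45,0],"turn": [0,0,-0.062],"grip": 0},{"xyz": [1.43,3.45,0],"turn": [0,0,-0.062],"grip": 0},{"xyz": [1.43,3.45,0],"turn": [0,0,-0.062],"grip": 0},{"xyz": [1.43,3.45,0],"turn": [0,0,-0.062],"grip": 0},{"xyz": [1.43,3.45,0],"turn": [0,0,-0.062],"grip": 0}])

```text
time: 3.2
ee_pos: [0.5459, -0.0664, 0.1451]
tcp_rot: [-3.07, -0.665, 0.001]
force: [-0.8, -1.1, -1.9]
width: 0.0231
finger_force: 59.3
```

Emit:
arm_command(steps=[{"xyz": [1.43,3.45,0],"turn": [0,0,-0.062],"grip": 0},{"xyz": [1.43,3.45,0],"turn": [0,0,-0.062],"grip": 0},{"xyz": [1.43,3.45,0],"turn": [0,0,-0.062],"grip": 0},{"xyz": [1.43,3.45,0],"turn": [0,0,-0.062],"grip": 0},{"xyz": [1.43,3.45,0],"turn": [0,0,-0.062],"grip": 0},{"xyz": [1.43,3.45,0],"turn": [0,0,-0.062],"grip": 0},{"xyz": [1.43,3.45,0],"turn": [0,0,-0.062],"grip": 0},{"xyz": [0,0,0],"turn": [0,0,0],"grip": 0},{"xyz": [0,0,0],"turn": [0,0,0],"grip": 0},{"xyz": [0,0,0],"turn": [0,0,0],"grip": 0}])

```text
time: 4.03
ee_pos: [0.6453, 0.1726, 0.1445]
tcp_rot: [3.14, -0.005, -0.003]
force: [-0.6, -0.5, -1.5]
width: 0.023
finger_force: 59.3
```

```bash
python3 w.py g2
```

```text
4.0333 [0.6453 0.1726 0.1445] yaw -0.0034 zax [-0.002 -0.002 -1.   ] q7 -1.77
```

View pics/g2.png

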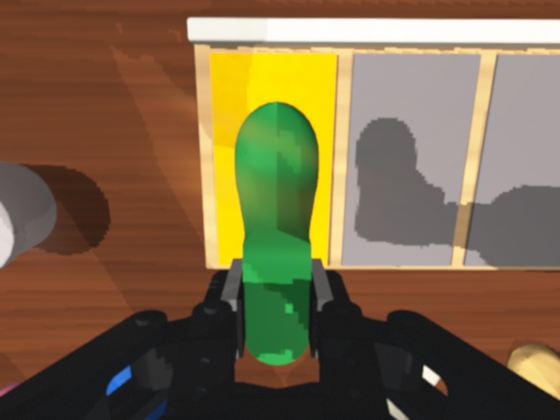

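Green is held straight, with its toe to the rail. The bay corners are near (209,54), (337,55), (330,266) and (216,266). The tin is clear on the left.

```bash
cat > bay.py <<'E'
from h import *
import sys
# bay.py file ztop frontu frontv toeu toev ztoe
d=np.load(f"pics/{sys.argv[1]}.npz"); W=wristcam(d); im=d["im"]
for c in ("yellow","red"):
    try:
        m=mask(im,c); 
        if m.sum()<255*2000: continue
        r=cv2.boxPoints(cv2.minAreaRect(cv2.findContours(m,0,2)[0][0])); b=cast(r,.013,W)
        print(c,b.mean(0).round(4),b[:,:2].round(4).tolist())
    except Exception as e: pass
a=list(map(float,sys.argv[2:]))
if a: print("cone front",cast(a[1:3],a[0],W).round(4),"toe",cast(a[3:5],a[5],W).round(4))
E
python3 bay.py g2 .170 277 238 276 101 .126
python3 - <<'E'
from h import *
W=wristcam(np.load("pics/g2.npz"))
print(cast([[209,54],[337,55],[330,266],[216,266]],.013,W)[:,:2].round(4).tolist())
E
```

```text
yellow [0.67   0.1737 0.013 ] [[0.7494, 0.2167], [0.7491, 0.1297], [0.5906, 0.123], [0.591, 0.2253]]
cone front [[0.672  0.1712 0.17  ]] toe [[0.7168 0.1714 0.126 ]]
[[0.7487, 0.2174], [0.7478, 0.129], [0.5888, 0.1278], [0.5892, 0.2205]]
```

Emit:
arm_command(steps=[{"xyz": [0.1,0.1,-3.5],"turn": [0,0,0],"grip": 0},{"xyz": [0,0,-3.5],"turn": [0,0,0],"grip": 0},{"xyz": [0,0,-2.0],"turn": [0,0,0],"grip": 0},{"xyz": [0,0,-1.0],"turn": [0,0,0],"grip": 0},{"xyz": [0,0,-0.5],"turn": [0,0,0],"grip": 0},{"xyz": [0,0,0],"turn": [0,0,0],"grip": 0},{"xyz": [0,0,0],"turn": [0,0,0],"grip": 0}])

```text
time: 4.67
ee_pos: [0.6484, 0.1732, 0.0418]
tcp_rot: [-3.141, 0.009, -0.005]
force: [0.2, -0.4, -1.6]
width: 0.0228
finger_force: 59.4
```

Emit:
arm_command(steps=[{"xyz": [0,0,-0.2],"turn": [0,0,0],"grip": 0},{"xyz": [0,0,0],"turn": [0,0,0],"grip": 0.6},{"xyz": [0,0,0],"turn": [0,0,0],"grip": 0.6},{"xyz": [0,0,0],"turn": [0,0,0],"grip": 0.6},{"xyz": [0,0,0],"turn": [0,0,0],"grip": 0.6},{"xyz": [0,0,3.0],"turn": [0,0,0],"grip": 0.6},{"xyz": [0,0,4.0],"turn": [0,0,0],"grip": 0.7},{"xyz": [0,0,4.0],"turn": [0,0,0],"grip": 0.7},{"xyz": [0,0,2.0],"turn": [0,0,0],"grip": 0.7}])

```text
time: 5.42
ee_pos: [0.6497, 0.1747, 0.174]
tcp_rot: [-3.139, 0.007, -0.014]
force: [1.0, -0.6, 0.3]
width: 0.0599
finger_force: 0.0
```

Emit:
arm_command(steps=[{"xyz": [-2.08,-2.78,0.2],"turn": [0,0,0.074],"grip": 0.7},{"xyz": [-2.08,-2.78,0.2],"turn": [0,0,0.074],"grip": 0.7},{"xyz": [-2.08,-2.78,0.2],"turn": [0,0,0.074],"grip": 0.7},{"xyz": [-2.08,-2.78,0.2],"turn": [0,0,0.074],"grip": 0.7},{"xyz": [-2.08,-2.78,0.2],"turn": [0,0,0.074],"grip": 0.7},{"xyz": [-2.08,-2.78,0.2],"turn": [0,0,0.074],"grip": 0.7},{"xyz": [-2.08,-2.78,0.2],"turn": [0,0,0.074],"grip": 0.7},{"xyz": [-2.08,-2.78,0.2],"turn": [0,0,0.074],"grip": 0.7},{"xyz": [-2.08,-2.78,0.2],"turn": [0,0,0.074],"grip": 0.7},{"xyz": [-2.08,-2.78,0.2],"turn": [0,0,0.074],"grip": 0.7}])

```text
time: 6.25
ee_pos: [0.4381, -0.105, 0.1888]
tcp_rot: [2.928, 1.135, 0.001]
force: [1.0, -1.3, -0.2]
width: 0.0596
finger_force: 0.0
```

Emit:
arm_command(steps=[{"xyz": [0,0,0],"turn": [0,0,0],"grip": 0.7},{"xyz": [0,0,0],"turn": [0,0,0],"grip": 0.7},{"xyz": [0,0,0],"turn": [0,0,0],"grip": 0.7}])

```text
time: 6.5
ee_pos: [0.4397, -0.1034, 0.1887]
tcp_rot: [2.931, 1.129, 0.003]
force: [-0.2, 0.0, 0.4]
width: 0.0594
finger_force: 0.0
```

```bash
python3 w.py w1
```

```text
6.5 [ 0.4397 -0.1034  0.1887] yaw 0.7353 zax [ 0.002  0.    -1.   ] q7 -0.68
```

View pics/w1.png

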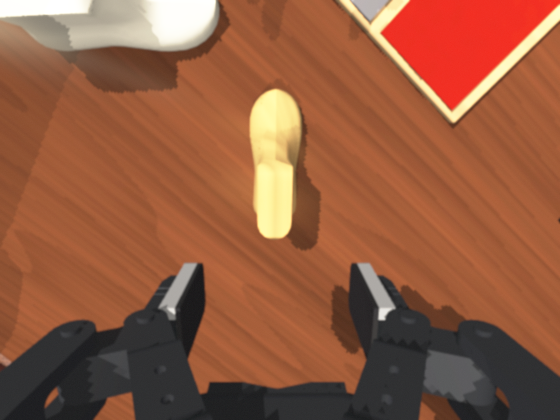

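Wood's cone top runs from its front edge middle (276,166) to its rear (274,236), and the toe is at (276,90).

```bash
python3 m.py w1 .060 276.5 166 274 236 276 90
```

```text
toe [ 0.5    -0.0491  0.012 ] yaw toe-rear 0.721 toe to cone mid 0.083
len 0.0553 mid [ 0.438  -0.1043  0.06  ] yaw 0.7 shift [-0.0021 -0.0016 -0.1286] turn -0.037
```

Emit:
arm_command(steps=[{"xyz": [-0.2,-0.1,-3.5],"turn": [0,0,-0.025],"grip": 0.7},{"xyz": [0,0,-3.5],"turn": [0,0,0],"grip": 0.7},{"xyz": [0,0,-3.5],"turn": [0,0,0],"grip": 0.7},{"xyz": [0,0,-2.5],"turn": [0,0,0],"grip": 0.7},{"xyz": [0,0,-1.9],"turn": [0,0,0],"grip": 0.7},{"xyz": [0,0,-1.0],"turn": [0,0,0],"grip": 0.7},{"xyz": [0,0,0],"turn": [0,0,0],"grip": 0.7},{"xyz": [0,0,0],"turn": [0,0,0],"grip": 0.7}])

```text
time: 7.22
ee_pos: [0.4378, -0.1033, 0.0288]
tcp_rot: [-2.943, -1.097, 0.0]
force: [-0.1, -0.6, -0.3]
width: 0.0598
finger_force: 0.0
```

Emit:
arm_command(steps=[{"xyz": [0,0,0],"turn": [0,0,0],"grip": 0},{"xyz": [0,0,0],"turn": [0,0,0],"grip": 0},{"xyz": [0,0,0],"turn": [0,0,0],"grip": 0},{"xyz": [0,0,0],"turn": [0,0,0],"grip": 0},{"xyz": [0,0,0],"turn": [0,0,0],"grip": 0}])

```text
time: 7.63
ee_pos: [0.438, -0.1046, 0.0303]
tcp_rot: [2.944, 1.093, 0.004]
force: [-0.2, 0.9, 5.8]
width: 0.0254
finger_force: 59.7
```

Emit:
arm_command(steps=[{"xyz": [0,0,2.5],"turn": [0,0,0],"grip": 0},{"xyz": [0,0,4.0],"turn": [0,0,0],"grip": 0},{"xyz": [0,0,4.0],"turn": [0,0,0],"grip": 0},{"xyz": [0,0,1.5],"turn": [0,0,0],"grip": 0}])

```text
time: 7.97
ee_pos: [0.4391, -0.1054, 0.1537]
tcp_rot: [2.942, 1.091, 0.01]
force: [0.7, -0.9, -2.1]
width: 0.0251
finger_force: 59.6
```

Emit:
arm_command(steps=[{"xyz": [2.05,1.79,0],"turn": [0,0,-0.071],"grip": 0},{"xyz": [2.05,1.79,0],"turn": [0,0,-0.071],"grip": 0},{"xyz": [2.05,1.79,0],"turn": [0,0,-0.071],"grip": 0},{"xyz": [2.05,1.79,0],"turn": [0,0,-0.071],"grip": 0},{"xyz": [2.05,1.79,0],"turn": [0,0,-0.071],"grip": 0},{"xyz": [2.05,1.79,0],"turn": [0,0,-0.071],"grip": 0},{"xyz": [2.05,1.79,0],"turn": [0,0,-0.071],"grip": 0},{"xyz": [2.05,1.79,0],"turn": [0,0,-0.071],"grip": 0},{"xyz": [2.05,1.79,0],"turn": [0,0,-0.071],"grip": 0},{"xyz": [2.05,1.79,0],"turn": [0,0,-0.071],"grip": 0}])

```text
time: 8.8
ee_pos: [0.6422, 0.0751, 0.1489]
tcp_rot: [3.141, -0.004, -0.002]
force: [0.4, -0.4, -1.9]
width: 0.0251
finger_force: 59.6
```

Emit:
arm_command(steps=[{"xyz": [0,0,0],"turn": [0,0,0],"grip": 0},{"xyz": [0,0,0],"turn": [0,0,0],"grip": 0},{"xyz": [0,0,0],"turn": [0,0,0],"grip": 0}])

```text
time: 9.05
ee_pos: [0.6409, 0.0732, 0.1486]
tcp_rot: [3.14, 0.001, -0.004]
force: [-0.0, -0.4, -1.2]
width: 0.0253
finger_force: 59.5
```

```bash
python3 w.py w2
```

```text
9.05 [0.6409 0.0732 0.1486] yaw 0.0007 zax [-0.002 -0.001 -1.   ] q7 -1.6
```

View pics/w2.png

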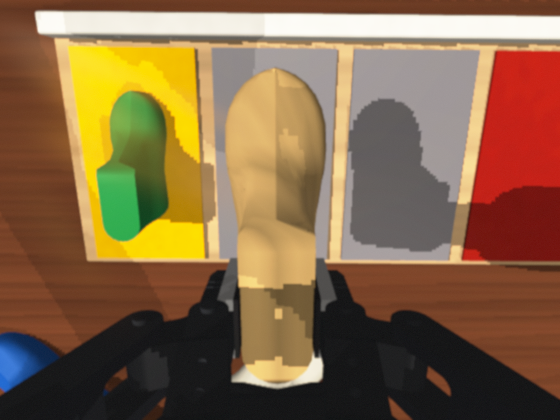

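Green stands straight on yellow with its toe at (133,91). Wood is held squarely over the grey bay, whose corners are (212,48), (337,48), (331,259) and (219,259).

```bash
python3 - <<'E'
from h import *
W=wristcam(np.load("pics/w2.npz"))
g=cast([[212,48],[337,48],[331,259],[219,259]],.013,W)[:,:2]; print(g.round(4).tolist(),g.mean(0))
print("green toe",cast([133,91],.023,W), "cone top f,r",cast([[117,167],[125,240]],.065,W))
print("wood toe",cast([275,67],.131,W),"front",cast([275,230],.1786,W))
E
```

```text
[[0.7485, 0.1169], [0.7485, 0.0296], [0.5889, 0.027], [0.5889, 0.1189]] [0.66869206 0.07311869]
green toe [[0.71957639 0.17138795 0.023     ]] cone top f,r [[0.67355676 0.17066134 0.065     ]
 [0.62533945 0.17128694 0.065     ]]
wood toe [[0.72564092 0.07267608 0.131     ]] front [[0.67208365 0.07259835 0.1786    ]]
```

Emit:
arm_command(steps=[{"xyz": [0,0.1,-3.5],"turn": [0,0,0],"grip": 0},{"xyz": [0,0,-3.5],"turn": [0,0,0],"grip": 0},{"xyz": [0,0,-2.0],"turn": [0,0,0],"grip": 0},{"xyz": [0,0,-1.0],"turn": [0,0,0],"grip": 0},{"xyz": [0,0,-0.6],"turn": [0,0,0],"grip": 0},{"xyz": [0,0,0],"turn": [0,0,0],"grip": 0},{"xyz": [0,0,0],"turn": [0,0,0],"grip": 0}])

```text
time: 9.68
ee_pos: [0.6431, 0.0744, 0.0449]
tcp_rot: [3.142, -0.0, 0.005]
force: [-0.1, -0.2, -1.5]
width: 0.025
finger_force: 59.7
```

Emit:
arm_command(steps=[{"xyz": [0,0,-0.2],"turn": [0,0,0],"grip": 0},{"xyz": [0,0,0],"turn": [0,0,0],"grip": 0.6},{"xyz": [0,0,0],"turn": [0,0,0],"grip": 0.6},{"xyz": [0,0,0],"turn": [0,0,0],"grip": 0.6},{"xyz": [0,0,0],"turn": [0,0,0],"grip": 0.6},{"xyz": [0,0,3.0],"turn": [0,0,0],"grip": 0.6},{"xyz": [0,0,4.0],"turn": [0,0,0],"grip": 0.7},{"xyz": [0,0,4.0],"turn": [0,0,0],"grip": 0.7},{"xyz": [0,0,3.0],"turn": [0,0,0],"grip": 0.7}])

```text
time: 10.43
ee_pos: [0.6431, 0.0752, 0.1847]
tcp_rot: [-3.141, -0.001, -0.006]
force: [0.5, -0.3, 0.3]
width: 0.0597
finger_force: 0.0
```

Emit:
arm_command(steps=[{"xyz": [-2.26,2.07,0],"turn": [0,0,0.085],"grip": 0.7},{"xyz": [-2.26,2.07,0],"turn": [0,0,0.085],"grip": 0.7},{"xyz": [-2.26,2.07,0],"turn": [0,0,0.085],"grip": 0.7},{"xyz": [-2.26,2.07,0],"turn": [0,0,0.085],"grip": 0.7},{"xyz": [-2.26,2.07,0],"turn": [0,0,0.085],"grip": 0.7},{"xyz": [-2.26,2.07,0],"turn": [0,0,0.085],"grip": 0.7},{"xyz": [-2.26,2.07,0],"turn": [0,0,0.085],"grip": 0.7},{"xyz": [-2.26,2.07,0],"turn": [0,0,0.085],"grip": 0.7},{"xyz": [-2.26,2.07,0],"turn": [0,0,0.085],"grip": 0.7},{"xyz": [0,0,0],"turn": [0,0,0],"grip": 0.7}])

```text
time: 11.27
ee_pos: [0.4328, 0.2674, 0.1814]
tcp_rot: [-2.901, -1.191, 0.004]
force: [-0.1, -0.1, -0.1]
width: 0.0604
finger_force: 0.0
```

Emit:
arm_command(steps=[{"xyz": [0,0,0],"turn": [0,0,0],"grip": 0.7},{"xyz": [0,0,0],"turn": [0,0,0],"grip": 0.7}])

```text
time: 11.43
ee_pos: [0.4392, 0.261, 0.1815]
tcp_rot: [2.914, 1.172, 0.001]
force: [0.7, -1.1, 0.2]
width: 0.0596
finger_force: 0.0
```

```bash
python3 w.py b1
```

```text
11.4333 [0.4392 0.261  0.1815] yaw 0.7649 zax [ 0.001 -0.    -1.   ] q7 -1.4
```

View pics/b1.png

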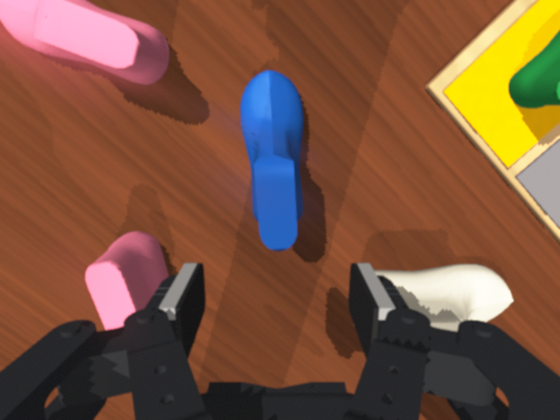

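Blue's cone top runs from front middle (274,160) to rear (278,248), with the toe at (268,71). The pink and white lasts are clear of the fingers' path.

```bash
python3 m.py b1 .068 274 160 278 248 268 71
```

```text
toe [0.5034 0.3314 0.012 ] yaw toe-rear 0.826 toe to cone mid 0.0959
len 0.066 mid [0.4388 0.2605 0.068 ] yaw 0.808 shift [-0.0009  0.     -0.1134] turn 0.045
```

Emit:
arm_command(steps=[{"xyz": [0,0,-3.5],"turn": [0,0,0.05],"grip": 0.7},{"xyz": [0,0,-3.5],"turn": [0,0,0],"grip": 0.7},{"xyz": [0,0,-3.0],"turn": [0,0,0],"grip": 0.7},{"xyz": [0,0,-2.5],"turn": [0,0,0],"grip": 0.7},{"xyz": [0,0,-1.5],"turn": [0,0,0],"grip": 0.7},{"xyz": [0,0,-0.7],"turn": [0,0,0],"grip": 0.7},{"xyz": [0,0,0],"turn": [0,0,0],"grip": 0.7},{"xyz": [0,0,0],"turn": [0,0,0],"grip": 0.7}])

```text
time: 12.15
ee_pos: [0.4397, 0.2611, 0.0345]
tcp_rot: [2.884, 1.244, 0.001]
force: [-0.3, -0.3, 0.3]
width: 0.0596
finger_force: 0.0
```

Emit:
arm_command(steps=[{"xyz": [0,0,0],"turn": [0,0,0],"grip": 0},{"xyz": [0,0,0],"turn": [0,0,0],"grip": 0},{"xyz": [0,0,0],"turn": [0,0,0],"grip": 0},{"xyz": [0,0,0],"turn": [0,0,0],"grip": 0},{"xyz": [0,0,0],"turn": [0,0,0],"grip": 0}])

```text
time: 12.57
ee_pos: [0.4396, 0.2619, 0.0356]
tcp_rot: [-2.884, -1.246, -0.004]
force: [0.3, 0.0, 6.6]
width: 0.0272
finger_force: 60.0
```

Emit:
arm_command(steps=[{"xyz": [0,0,2.5],"turn": [0,0,0],"grip": 0},{"xyz": [0,0,4.0],"turn": [0,0,0],"grip": 0},{"xyz": [0,0,4.0],"turn": [0,0,0],"grip": 0},{"xyz": [0,0,2.0],"turn": [0,0,0],"grip": 0}])

```text
time: 12.9
ee_pos: [0.44, 0.2625, 0.1635]
tcp_rot: [-2.883, -1.246, -0.01]
force: [0.3, -0.6, -1.9]
width: 0.0272
finger_force: 59.6
```

Emit:
arm_command(steps=[{"xyz": [2.0,-2.87,0],"turn": [0,0,-0.082],"grip": 0},{"xyz": [2.0,-2.87,0],"turn": [0,0,-0.082],"grip": 0},{"xyz": [2.0,-2.87,0],"turn": [0,0,-0.082],"grip": 0},{"xyz": [2.0,-2.87,0],"turn": [0,0,-0.082],"grip": 0},{"xyz": [2.0,-2.87,0],"turn": [0,0,-0.082],"grip": 0},{"xyz": [2.0,-2.87,0],"turn": [0,0,-0.082],"grip": 0},{"xyz": [2.0,-2.87,0],"turn": [0,0,-0.082],"grip": 0},{"xyz": [2.0,-2.87,0],"turn": [0,0,-0.082],"grip": 0},{"xyz": [2.0,-2.87,0],"turn": [0,0,-0.082],"grip": 0},{"xyz": [2.0,-2.87,0],"turn": [0,0,-0.082],"grip": 0}])

```text
time: 13.73
ee_pos: [0.6387, -0.0267, 0.159]
tcp_rot: [-3.141, 0.013, 0.002]
force: [0.9, 0.9, -1.9]
width: 0.0274
finger_force: 59.6
```

Emit:
arm_command(steps=[{"xyz": [0,0,0],"turn": [0,0,0],"grip": 0},{"xyz": [0,0,0],"turn": [0,0,0],"grip": 0},{"xyz": [0,0,0],"turn": [0,0,0],"grip": 0}])

```text
time: 13.98
ee_pos: [0.6377, -0.0245, 0.1586]
tcp_rot: [-3.14, 0.005, 0.003]
force: [-0.4, 0.3, -2.3]
width: 0.0268
finger_force: 59.5
```

```bash
python3 w.py b2
```

```text
13.9833 [ 0.6377 -0.0245  0.1586] yaw -0.0034 zax [-0.002  0.001 -1.   ] q7 -1.45
```

View pics/b2.png

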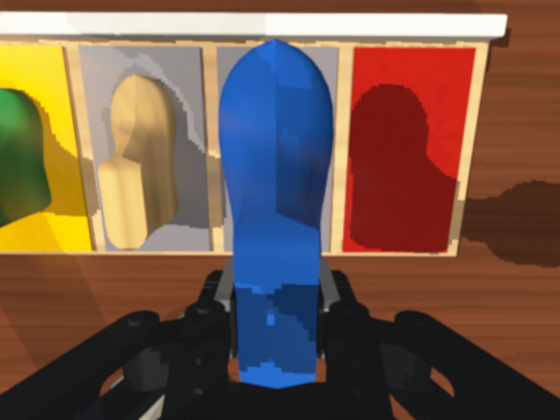

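Wood stands on its grey bay with the toe at (139,75). Blue is held squarely over the other grey bay. The red bay's corners are (352,46), (474,48), (449,252) and (343,252).

```bash
python3 - <<'E'
from h import *
W=wristcam(np.load("pics/b2.npz"))
g=cast([[352,46],[474,48],[449,252],[343,252]],.013,W)[:,:2]; print(g.round(4).tolist(),g.mean(0))
print("wood toe",cast([139,75],.024,W), "cone f,r",cast([[123,160],[129,246]],.073,W))
print("blue toe",cast([275,40],.136,W),"front",cast([276,222],.192,W))
E
```

```text
[[0.7478, -0.0804], [0.7462, -0.1686], [0.5874, -0.171], [0.5876, -0.0815]] [ 0.66725499 -0.12539922]
wood toe [[0.72791812 0.07166072 0.024     ]] cone f,r [[0.67482061 0.06974024 0.073     ]
 [0.61750085 0.07269708 0.073     ]]
blue toe [[ 0.73331694 -0.02535124  0.136     ]] front [[ 0.67276507 -0.02566022  0.192     ]]
```

Emit:
arm_command(steps=[{"xyz": [0,0,-3.5],"turn": [0,0,0],"grip": 0},{"xyz": [0,0,-3.5],"turn": [0,0,0],"grip": 0},{"xyz": [0,0,-2.0],"turn": [0,0,0],"grip": 0},{"xyz": [0,0,-1.0],"turn": [0,0,0],"grip": 0},{"xyz": [0,0,-0.6],"turn": [0,0,0],"grip": 0},{"xyz": [0,0,0],"turn": [0,0,0],"grip": 0},{"xyz": [0,0,0],"turn": [0,0,0],"grip": 0}])

```text
time: 14.62
ee_pos: [0.6397, -0.0249, 0.0546]
tcp_rot: [-3.141, 0.005, -0.004]
force: [-0.5, -0.6, -1.1]
width: 0.0274
finger_force: 59.5
```

Emit:
arm_command(steps=[{"xyz": [0,0,-0.4],"turn": [0,0,0],"grip": 0},{"xyz": [0,0,0],"turn": [0,0,0],"grip": 0},{"xyz": [0,0,0],"turn": [0,0,0],"grip": 0}])

```text
time: 14.87
ee_pos: [0.6391, -0.0255, 0.0501]
tcp_rot: [-3.142, 0.007, -0.002]
force: [-0.2, -0.0, -2.0]
width: 0.0274
finger_force: 59.5
```

Emit:
arm_command(steps=[{"xyz": [0,0,-0.2],"turn": [0,0,0],"grip": 0},{"xyz": [0,0,0],"turn": [0,0,0],"grip": 0.6},{"xyz": [0,0,0],"turn": [0,0,0],"grip": 0.6},{"xyz": [0,0,0],"turn": [0,0,0],"grip": 0.6},{"xyz": [0,0,0],"turn": [0,0,0],"grip": 0.6},{"xyz": [0,0,3.0],"turn": [0,0,0],"grip": 0.6},{"xyz": [0,0,4.0],"turn": [0,0,0],"grip": 0.7},{"xyz": [0,0,4.0],"turn": [0,0,0],"grip": 0.7},{"xyz": [0,0,4.0],"turn": [0,0,0],"grip": 0.7}])

```text
time: 15.62
ee_pos: [0.6383, -0.0255, 0.1988]
tcp_rot: [3.142, -0.007, -0.001]
force: [0.8, -0.8, 0.5]
width: 0.0598
finger_force: 0.0
```

Emit:
arm_command(steps=[{"xyz": [-2.5,1.58,0],"turn": [0,0,-0.091],"grip": 0.7},{"xyz": [-2.5,1.58,0],"turn": [0,0,-0.091],"grip": 0.7},{"xyz": [-2.5,1.58,0],"turn": [0,0,-0.091],"grip": 0.7},{"xyz": [-2.5,1.58,0],"turn": [0,0,-0.091],"grip": 0.7},{"xyz": [-2.5,1.58,0],"turn": [0,0,-0.091],"grip": 0.7},{"xyz": [-2.5,1.58,0],"turn": [0,0,-0.091],"grip": 0.7},{"xyz": [-2.5,1.58,0],"turn": [0,0,-0.091],"grip": 0.7},{"xyz": [-2.5,1.58,0],"turn": [0,0,-0.091],"grip": 0.7},{"xyz": [0,0,0],"turn": [0,0,0],"grip": 0.7},{"xyz": [0,0,0],"turn": [0,0,0],"grip": 0.7}])

```text
time: 16.45
ee_pos: [0.4376, 0.1023, 0.1975]
tcp_rot: [-2.935, 1.118, 0.001]
force: [-0.0, 0.3, 0.6]
width: 0.0599
finger_force: 0.0
```

Emit:
arm_command(steps=[{"xyz": [0,0,0],"turn": [0,0,0],"grip": 0.7},{"xyz": [0,0,0],"turn": [0,0,0],"grip": 0.7}])

```text
time: 16.62
ee_pos: [0.4399, 0.1002, 0.1976]
tcp_rot: [-2.933, 1.126, -0.003]
force: [-0.3, -0.2, 0.6]
width: 0.0602
finger_force: 0.0
```

```bash
python3 w.py v1
```

```text
16.6167 [0.4399 0.1002 0.1976] yaw -0.7331 zax [ 0.002 -0.    -1.   ] q7 -2.34
```

View pics/v1.png

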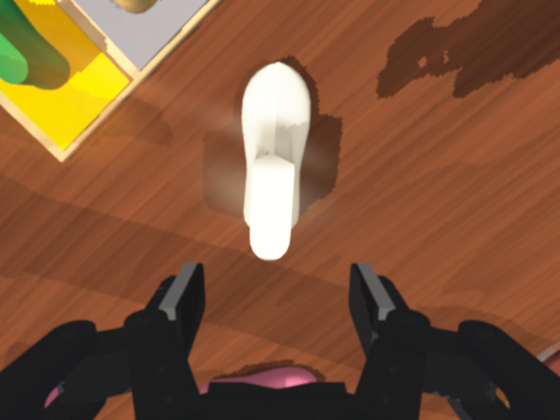

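White's cone top runs from front middle (273,158) to rear (269,260), with the toe at (279,63).

```bash
python3 m.py v1 .076 273 158 269.5 260 279 63
```

```text
toe [0.5154 0.0276 0.012 ] yaw toe-rear -0.783 toe to cone mid 0.1101
len 0.0795 mid [0.4378 0.1057 0.076 ] yaw -0.77 shift [-0.0021  0.0056 -0.1215] turn -0.036
```

Emit:
arm_command(steps=[{"xyz": [-0.2,0.5,-3.5],"turn": [0,0,-0.045],"grip": 0.7},{"xyz": [0,0,-3.5],"turn": [0,0,0],"grip": 0.7},{"xyz": [0,0,-3.5],"turn": [0,0,0],"grip": 0.7},{"xyz": [0,0,-2.8],"turn": [0,0,0],"grip": 0.7},{"xyz": [0,0,-1.6],"turn": [0,0,0],"grip": 0.7},{"xyz": [0,0,-0.9],"turn": [0,0,0],"grip": 0.7},{"xyz": [0,0,0],"turn": [0,0,0],"grip": 0.7},{"xyz": [0,0,0],"turn": [0,0,0],"grip": 0.7}])

```text
time: 17.33
ee_pos: [0.4375, 0.1054, 0.0394]
tcp_rot: [-2.906, 1.192, -0.001]
force: [0.9, 0.6, 1.6]
width: 0.0598
finger_force: 0.0
```

Emit:
arm_command(steps=[{"xyz": [0,0,0],"turn": [0,0,0],"grip": 0},{"xyz": [0,0,0],"turn": [0,0,0],"grip": 0},{"xyz": [0,0,0],"turn": [0,0,0],"grip": 0},{"xyz": [0,0,0],"turn": [0,0,0],"grip": 0},{"xyz": [0,0,0],"turn": [0,0,0],"grip": 0}])

```text
time: 17.75
ee_pos: [0.4378, 0.1062, 0.0405]
tcp_rot: [-2.906, 1.189, -0.004]
force: [-0.3, -0.0, 6.4]
width: 0.0295
finger_force: 59.3
```

Emit:
arm_command(steps=[{"xyz": [0,0,2.5],"turn": [0,0,0],"grip": 0},{"xyz": [0,0,4.0],"turn": [0,0,0],"grip": 0},{"xyz": [0,0,4.0],"turn": [0,0,0],"grip": 0},{"xyz": [0,0,2.5],"turn": [0,0,0],"grip": 0}])

```text
time: 18.08
ee_pos: [0.4373, 0.106, 0.1725]
tcp_rot: [-2.905, 1.19, -0.004]
force: [1.3, 0.0, -3.1]
width: 0.0297
finger_force: 60.6
```

Emit:
arm_command(steps=[{"xyz": [1.96,-2.31,0],"turn": [0,0,0.0775],"grip": 0},{"xyz": [1.96,-2.31,0],"turn": [0,0,0.0775],"grip": 0},{"xyz": [1.96,-2.31,0],"turn": [0,0,0.0775],"grip": 0},{"xyz": [1.96,-2.31,0],"turn": [0,0,0.0775],"grip": 0},{"xyz": [1.96,-2.31,0],"turn": [0,0,0.0775],"grip": 0},{"xyz": [1.96,-2.31,0],"turn": [0,0,0.0775],"grip": 0},{"xyz": [1.96,-2.31,0],"turn": [0,0,0.0775],"grip": 0},{"xyz": [1.96,-2.31,0],"turn": [0,0,0.0775],"grip": 0},{"xyz": [1.96,-2.31,0],"turn": [0,0,0.0775],"grip": 0},{"xyz": [1.96,-2.31,0],"turn": [0,0,0.0775],"grip": 0}])

```text
time: 18.92
ee_pos: [0.6325, -0.1259, 0.1688]
tcp_rot: [-3.141, -0.003, 0.003]
force: [0.4, -0.0, -2.2]
width: 0.0297
finger_force: 60.4
```

Emit:
arm_command(steps=[{"xyz": [0,0,0],"turn": [0,0,0],"grip": 0},{"xyz": [0,0,0],"turn": [0,0,0],"grip": 0},{"xyz": [0,0,0],"turn": [0,0,0],"grip": 0}])

```text
time: 19.17
ee_pos: [0.6315, -0.124, 0.1685]
tcp_rot: [-3.14, 0.004, 0.004]
force: [-0.4, -0.8, -2.9]
width: 0.0293
finger_force: 60.4
```

```bash
python3 w.py v2
```

```text
19.1667 [ 0.6315 -0.124   0.1685] yaw -0.0024 zax [-0.003  0.002 -1.   ] q7 -1.3
```

View pics/v2.png

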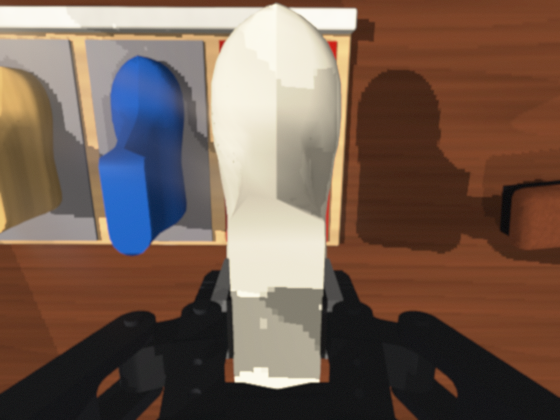

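Blue stands on its bay with the toe at (142,56). White is over the red bay with its toe at (277,4).

```bash
python3 - <<'E'
from h import *
W=wristcam(np.load("pics/v2.npz"))
print("blue toe",cast([142,56],.024,W), "cone f,r",cast([[124,152],[130,254]],.081,W))
print("white toe",cast([277,4],.1405,W),"front",cast([277,215],.205,W))
E
```

```text
blue toe [[ 0.73516441 -0.02783381  0.024     ]] cone f,r [[ 0.67316835 -0.03014748  0.081     ]
 [ 0.60455547 -0.02598758  0.081     ]]
white toe [[ 0.74158661 -0.12564143  0.1405    ]] front [[ 0.66977516 -0.12547986  0.205     ]]
```

Emit:
arm_command(steps=[{"xyz": [0,0,-3.5],"turn": [0,0,0],"grip": 0},{"xyz": [0,0,-3.5],"turn": [0,0,0],"grip": 0},{"xyz": [0,0,-2.0],"turn": [0,0,0],"grip": 0},{"xyz": [0,0,-1.0],"turn": [0,0,0],"grip": 0},{"xyz": [0,0,-0.8],"turn": [0,0,0],"grip": 0},{"xyz": [0,0,0],"turn": [0,0,0],"grip": 0},{"xyz": [0,0,0],"turn": [0,0,0],"grip": 0},{"xyz": [0,0,0],"turn": [0,0,0],"grip": 0}])

```text
time: 19.88
ee_pos: [0.634, -0.1252, 0.0631]
tcp_rot: [3.141, -0.003, 0.006]
force: [0.7, -0.0, -2.4]
width: 0.0295
finger_force: 60.4
```

Emit:
arm_command(steps=[{"xyz": [0,0,-0.5],"turn": [0,0,0],"grip": 0},{"xyz": [0,0,-0.4],"turn": [0,0,0],"grip": 0},{"xyz": [0,0,0],"turn": [0,0,0],"grip": 0},{"xyz": [0,0,0],"turn": [0,0,0],"grip": 0}])

```text
time: 20.22
ee_pos: [0.6338, -0.1251, 0.0535]
tcp_rot: [-3.142, 0.003, -0.004]
force: [-0.1, 0.5, 3.5]
width: 0.0293
finger_force: 61.4
```

Contact force has risen, so white is on the bay. I release it, rise and back off for a final look.

Emit:
arm_command(steps=[{"xyz": [0,0,0],"turn": [0,0,0],"grip": 0.6},{"xyz": [0,0,0],"turn": [0,0,0],"grip": 0.6},{"xyz": [0,0,0],"turn": [0,0,0],"grip": 0.6},{"xyz": [0,0,0],"turn": [0,0,0],"grip": 0.6},{"xyz": [0,0,3.0],"turn": [0,0,0],"grip": 0.6},{"xyz": [0,0,4.0],"turn": [0,0,0],"grip": 0.6},{"xyz": [0,0,4.0],"turn": [0,0,0],"grip": 0.6},{"xyz": [0,0,4.0],"turn": [0,0,0],"grip": 0.6}])

```text
time: 20.88
ee_pos: [0.6322, -0.1251, 0.2036]
tcp_rot: [-3.142, 0.004, 0.002]
force: [1.7, 0.0, -0.5]
width: 0.0512
finger_force: 0.0
```

Emit:
arm_command(steps=[{"xyz": [-1.5,-3.5,0.5],"turn": [0,0,0],"grip": 0.6},{"xyz": [-1.5,-3.5,0.5],"turn": [0,0,0],"grip": 0.6},{"xyz": [-1.5,-3.5,0.5],"turn": [0,0,0],"grip": 0.6},{"xyz": [-1.5,-3.5,0.5],"turn": [0,0,0],"grip": 0.6},{"xyz": [-1.5,-3.5,0.5],"turn": [0,0,0],"grip": 0.6},{"xyz": [-1.5,-3.5,0.5],"turn": [0,0,0],"grip": 0.6},{"xyz": [-1.5,-3.5,0.5],"turn": [0,0,0],"grip": 0.6},{"xyz": [-1.5,-3.5,0.5],"turn": [0,0,0],"grip": 0.6},{"xyz": [0,0,0],"turn": [0,0,0],"grip": 0.6},{"xyz": [0,0,0],"turn": [0,0,0],"grip": 0.6}])

```text
time: 21.72
ee_pos: [0.5099, -0.409, 0.2424]
tcp_rot: [3.139, -0.015, -0.002]
force: [0.5, 0.8, -0.3]
width: 0.0513
finger_force: 0.0
```

```bash
python3 - <<'E'
from h import *
a=read_camera("top"); s=read_camera("side")
A=cv2.resize(a[85:205,120:420],(800,320),interpolation=cv2.INTER_CUBIC); S=cv2.resize(s[125:275,110:380],(480,267),interpolation=cv2.INTER_CUBIC)
S=cv2.copyMakeBorder(S,0,0,0,320,cv2.BORDER_CONSTANT); cv2.imwrite("pics/end.png",np.vstack([A,S])[:,:,::-1])
E
```

```text
(no output)
```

View pics/end.png

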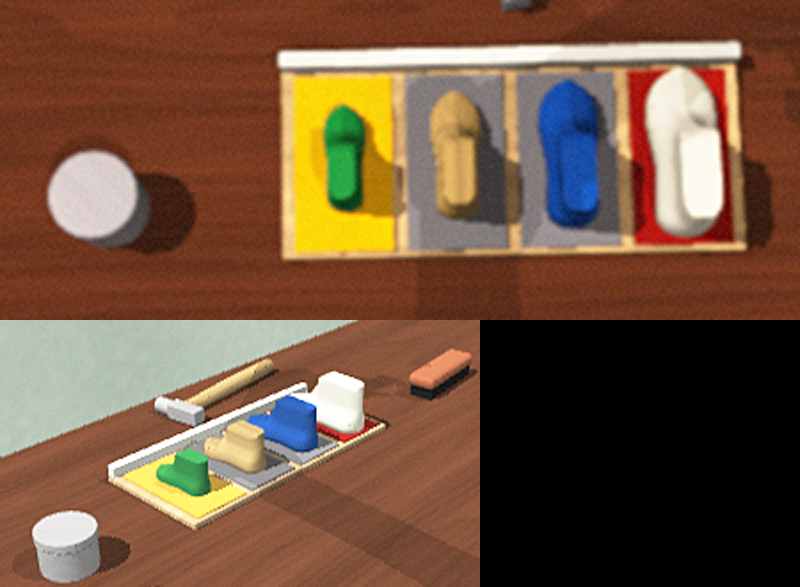

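The final pictures show green, wood, blue and white standing upright in their bays from yellow to red. All four are centred with their toes to the rail, and the tin has not moved (crop position (95,195)). I'm handing the job in.

```bash
python3 -c "
from workcell import env
print(env.sign_off())"
```

```text
the job is handed in; nothing more can be done
None
```

I set the four lasts out in order from yellow to red (green, wood, blue, white), each upright and centred in its bay with its toe to the rail, left the tack tin in place, and handed the job in at about 22 s; `sign_off()` gave no verdict.

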